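# Bring the mirror lights up three clicks

## Task

Bring the dressing-mirror lights up from off to their third step: with closed fingertips push the dimmer's slide lever slowly away from its off end, letting it settle in each click before going on, and leave it resting in the third click, never letting it go over into the fourth. Only push the lever, do not pinch it, and leave the dimmer box and the make-up things around it standing where they are.

Things in the scene. Friction and masses are not known exactly. Their poses are not given: they have to be found in the camera images.
- dimmer: Desk dimmer: light-grey steel box, 230 mm long (x), 120 wide (y), flat panel 50 mm over the counter; loose on rubber feet, about 2 kg, does not skid under 10 N. Origin: centre of its underside. x runs along the slot towards bright, within 0.5 rad of straight away from the robot; z up. The lever's slot, 106 mm long, runs along the middle (y = 0). A flush rocker switch lies beyond its bright end.
- lever (a joint): Lever travel in m along the dimmer's x: 0 = off (end nearest the robot, where it starts), 0.080 = full. A sprung ball holds it in a notch (click) every 0.016; the third is 0.048; crests lie half way between. Leaving a notch takes 5 to 7 N at once; the force falls to nothing over 8 mm, at the crest, where the lever snaps on by itself 8 mm into the next notch until the finger meets it again.
- cap_near: Near half (towards off and the robot) of the lever's black block-shaped cap. Whole cap: 18 mm along the slot, 28 across, 24 high, underside 6 mm and top 30 mm above the panel. Origin: centre of its flat near face, the face to push on, 18 mm above the panel (68 over the counter); at off it lies at x = -49 mm, y = 0 in the dimmer's frame. Same axes as the dimmer.
- cap_far: The far half (towards bright) of the same cap. Origin: the centre of the cap's far face, 18 mm ahead of the near face. Fingers that press on both halves at once are pinching the cap.
- third_line (a point): Point on the panel in the slot's middle, level with the line of the third step. Beside the slot are six pairs of dark lines 16 mm apart, for off and five steps, growing longer towards bright; third step = fourth pair from the off end. The white line on the lever's cap stands level with the pair of the notch it rests in. Same axes as the dimmer.
- spray: Bystander: white spray bottle, 46 mm across, 165 mm high, upright beside the dimmer. Origin: centre of its underside.
- brushes: Bystander: white ceramic cup, 72 mm across, 95 mm high, with make-up brushes up to 165 mm high, beside the dimmer. Origin: centre of its underside.
- compact: Bystander: open black powder compact, 70 x 70 mm, 12 mm thick, its mirror lid standing 73 mm high, beside the dimmer. Origin: centre of its underside.
- puffs: Bystander: small open wooden box, 75 x 90 mm, 45 mm high, with round powder puffs standing in it up to 62 mm high, beside the dimmer. Origin: centre of its underside.

How it is judged:
On the way, in this order (a step that is already met when the one before it is completed fails the run):
1. the lever rests in the first click (value of joint lever between 0.012 and 0.022 m), for 0.05 s.
2. the lever rests in the second click (value of joint lever between 0.028 and 0.038 m), for 0.05 s.
3. the lever rests in the third click (value of joint lever between 0.044 and 0.052 m), for 0.2 s.
At the end, for the whole second after the job is handed in: The lever rests in the third click (0.048 m of travel, within 2.5 mm); the dimmer and all four bystanders stand upright within 20 mm of where they stood (value of joint lever between 0.0455 and 0.0505 m and distance of each of dimmer, spray, brushes, compact, puffs from where it was at the start of the episode below 0.02 m and angle between dimmer's own z axis and vertical below 0.03 rad and linear speed of dimmer below 0.01 m/s and angle between each of spray, brushes, compact, puffs's own z axis and vertical below 0.15 rad); the robot touches nothing.
It fails at once if the lever went over the crest towards the fourth click (value of joint lever above 0.056 m).
It fails at once if the lever's cap was pinched: the fingers pressed on its near and far halves at once (contact force between the fingers and cap_near above 1 N and contact force between the fingers and cap_far above 1 N).
It fails at once if the dimmer was lifted, tipped or shoved out of place (height (world z) of dimmer above 0.008 m or angle between dimmer's own z axis and vertical above 0.06 rad or distance of dimmer from where it was at the start of the episode above 0.02 m).
It fails at once if a bystander was lifted, tipped or shoved (distance of any of spray, brushes, compact, puffs from where it was at the start of the episode above 0.02 m).
It also fails if it takes over 48 s, if anything falls off the work surface, if the arm or the gripper's body presses on something with over 40 N, if the wrist force passes 120 N, or if a joint passes its speed limit or range.

## Robot

A 7-joint arm with a two-finger parallel gripper is mounted at the origin on the work surface. World frame = base frame: x ahead of the robot, y to its left, z up, the work surface at z = 0. Lengths are in m, angles in rad, forces in N, time in s.
With the tool pointing down it reaches from about 0.425 to 0.825 m from the base axis. Payload 3.6 kg.
Tool frame: the origin (TCP) lies midway between the tips of the shut fingers; the grasp point (between the pads) lies env.hold_point_z behind it (env.hold_point_z is the distance from the TCP to the grasp point, in m); z points along the fingers, y is the line along which they close (so a half turn about z gives the same grasp; the last joint's range is limited). The gripper opens to 93 mm and grips with 3 to 60 N. Pads are 15 mm wide; open, the fingers measure 128 mm over their backs; the gripper's body (75 mm by 188 mm) begins 65 mm behind the grasp point.
Start: joints at [1.111, 0.615, -0.013, 1.423, 0.008, 1.103, -0.04], TCP at [0.273, -0.59, 0.219] pointing down, gripper open.
Joint ranges: [-3.12, 3.12], [-0.3, 2.06], [-1.34, 1.32], [0.26, 2.42], [-1.36, 4.5], [0.01, 1.98], [-2.84, 2.84]. Speed limits (rad/s): [2.79, 2.79, 3.14, 3.14, 3.14, 3.14, 3.14].

## Interface

Orientations are given as a unit quaternion [x, y, z, w].
In Python, from bench import status, vision, close_job, silhouettes, place_of, env gives the robot as it stands. The module is installed in compiled form; this text tells all that it offers.
- The arm moves only by the shell command python3 -m creep 'ROWS' [FORCE]. ROWS is JSON, a list of rows, each an object with "slide": the shift along the tool's x, y, z in mm, a list of three; "twist": the turn, a rotation vector about the tool's x, y, z in degrees, a list of three; "grip": the finger opening in mm, from 0 to 93. A call has 1 to 20 rows; each row shifts and turns the commanded pose from where the row before left it, along the tool's axes as they then stand; what a row does not reach is not made up. A row lasts 1/12 s, in which the tool goes at most 41.7 mm and 7.16 degrees, less where a joint would pass 70% of its speed; a pose out of reach is approached as far as the arm can. A call is refused whole if a number of a shift passes 41.7 or a number of a turn 7.16, either way. A call with a gripper value outside its range is refused whole. The fingers move at their own pace and stop on an object; FORCE is the grip in N (left out, the last holds). Time passes only in rows, so rows that do not move let the fingers close. It gives the time, the measured TCP pose, the force, the opening and the grip force at its end, in the units of the state.
- status.read_state(): the state, without advancing time (a new reading comes with each control period).
- vision.camera(name): name is "side" or "top" or "wrist"; returns the picture (400x640x3 uint8, red, green, blue); there is no depth.
- vision.camera_model(name): a dict with "fx", "fy", "cx", "cy" (pixels), "extrinsics" (4x4, takes a point from world to camera coordinates). Camera axes: x right, y down, z forward; pixel columns grow to the right and rows downward; lengths in m; the calibration is good to about 2 mm. A picture is of the moment at which its call begins: read the wrist's pose just before it. camera_model takes no time and is no camera call; for the wrist camera it gives the pose at the moment of the call.
- close_job(): hands the job in; it is judged then, once.
Trained networks look in the newest picture that a camera, given by its name, has taken for a name from the list of things; names that differ only in an ending like _2 or _b are one class to them, and where a whole thing is asked for, a point or a joint stands for the part that bears it (a point fixed in the world has none). Each returns a list of dicts, best first, with "score" (0 to 1); they miss things now and then, are a little off and sometimes report something else, mostly with a low value. They report only what shows in the picture. A call takes as long as a camera call.
- silhouettes(thing, camera): "region" (400x640 bool, what is visible of it).
- place_of(thing, camera): "xyz" ([x, y, z] in m, in the coordinates of the camera as it stood for that picture, good to about 4 mm: a listed point, or the origin of a listed thing).
The state is a dict: "clock": time; "q": joint angles; "qd": joint speeds; "joint_torque": joint torques, N m; "ee_pos": TCP position; "ee_rot": TCP orientation; "force": force on the tool from outside, world axes, zero at the start; "wrist_torque": the same for the moment, N m; "finger_gap": finger opening in m; "finger_force": force on a finger pad.
Only numpy, scipy, OpenCV 4.12 (cv2) and the standard library are available. Lean on these libraries where they do the work, as an engineer would, in place of code of your own. Each camera call takes 0.05 s, during which the arm holds its last target. There are 200 camera calls.

## Working session

There is one attempt and no reset: what is moved stays moved. The work goes in short steps, Python scripts to look and compute and a shell command to move; the robot and the scene stay as the last step left them, time stands still between calls to the robot, and variables do not carry over. Pictures are saved under pics/ and viewed, at most 10 in all, crops included, and the job is handed in when it is done.

```bash
mkdir -p pics
cat > h.py <<'E'
import numpy as np, cv2
from bench import status, vision, silhouettes, place_of, env
from scipy.spatial.transform import Rotation as R
def snap(c,f=None):
    m=vision.camera_model(c); im=vision.camera(c)
    if f: cv2.imwrite('pics/'+f,im[:,:,::-1])
    return im,m
def w(m,p):
    E=np.array(m['extrinsics']); return E[:3,:3].T@(np.array(p)-E[:3,3])
def proj(m,P):
    E=np.array(m['extrinsics']); c=E[:3,:3]@np.array(P)+E[:3,3]; return m['fx']*c[0]/c[2]+m['cx'],m['fy']*c[1]/c[2]+m['cy']
def ray(m,u,v,z):
    E=np.array(m['extrinsics']); d=E[:3,:3].T@np.array([(u-m['cx'])/m['fx'],(v-m['cy'])/m['fy'],1]); o=-E[:3,:3].T@E[:3,3]
    return o+d*(z-o[2])/d[2]
E
python3 - <<'E'
from h import *
np.set_printoptions(precision=4,suppress=True)
s=status.read_state(); print(s['clock'],s['ee_pos'],R.from_quat(s['ee_rot']).as_matrix(),s['force'],s['finger_gap'],env.hold_point_z)
for c in ['top','side']:
    im,m=snap(c,c+'0.png')
    for t in ['dimmer','cap_near','cap_far','third_line','spray','brushes','compact','puffs']:
        r=place_of(t,c)
        print(c,t,[(round(x['score'],2),w(m,x['xyz'])) for x in r[:2]])
E
```

```text
0.0 [ 0.2723 -0.5894  0.2175] [[ 0.9078  0.4195 -0.0011]
 [ 0.4195 -0.9078  0.0023]
 [-0.     -0.0025 -1.    ]] [ 0.479  -0.1816 -0.1409] 0.09310813304127354 0.0188
top dimmer [(0.82, array([ 0.5751,  0.0683, -0.0041]))]
top cap_near [(0.59, array([0.5334, 0.047 , 0.0688]))]
top cap_far [(0.5, array([0.548 , 0.0552, 0.0657]))]
top third_line [(0.72, array([0.5831, 0.073 , 0.0509]))]
top spray [(0.56, array([ 0.7287, -0.0552, -0.001 ]))]
top brushes [(0.8, array([ 0.6213, -0.1133,  0.0011]))]
top compact [(0.62, array([ 0.5776,  0.2853, -0.0006]))]
top puffs [(0.72, array([ 0.4616,  0.209 , -0.0018])), (0.57, array([0.5798, 0.069 , 0.0006]))]
side dimmer [(0.84, array([ 0.5738,  0.069 , -0.0009]))]
side cap_near [(0.42, array([0.5298, 0.0467, 0.0692]))]
side cap_far [(0.49, array([0.5517, 0.0552, 0.0688])), (0.26, array([ 0.7333, -0.0518,  0.0002]))]
side third_line [(0.66, array([0.5856, 0.0737, 0.0491]))]
side spray [(0.67, array([ 0.7329, -0.051 , -0.0002]))]
side brushes [(0.6, array([ 0.6186, -0.1151, -0.003 ])), (0.54, array([0.5806, 0.0699, 0.0005]))]
side compact [(0.65, array([0.577 , 0.2821, 0.0052]))]
side puffs [(0.93, array([0.4623, 0.2134, 0.0056]))]
```

View pics/top0.png

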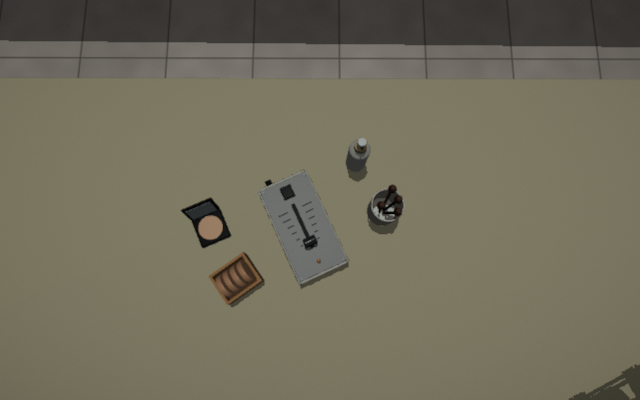

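Run:
```python
from h import *
np.set_printoptions(precision=4,suppress=True)
im,m=snap('top')
r=silhouettes('dimmer','top')[0]['region'].astype(np.uint8)
k=cv2.morphologyEx(r,cv2.MORPH_CLOSE,np.ones((15,15)))
c=max(cv2.findContours(k,0,2)[0],key=cv2.contourArea)
b=cv2.boxPoints(cv2.minAreaRect(c)); P=np.array([ray(m,*p,0.05) for p in b]); print(b,P,P.mean(0))
for i in range(4): d=P[(i+1)%4]-P[i]; print(np.linalg.norm(d),np.degrees(np.arctan2(d[1],d[0])))
```

```text
[[254.8296 185.3246]
 [306.3968 162.7639]
 [349.9804 262.3836]
 [298.4132 284.9443]] [[ 0.6664  0.1756  0.05  ]
 [ 0.719   0.0605  0.05  ]
 [ 0.4964 -0.0358  0.05  ]
 [ 0.448   0.0756  0.05  ]] [0.5824 0.069  0.05  ]
0.12660319275401768 -65.44262243904625
0.24251898283594317 -156.6115205346153
0.12137926467872033 113.47129869288919
0.24016801575314223 24.62856989920618
```

The top view shows the dimmer at about (303,227), its lever at the off end at (310,242), and the rocker up at (288,190). The bystanders are clear of the line along the slot. Heading is about 25°, nearly the tool's present x axis, so I'll travel above it with the fingers shut.

```bash
python3 -m creep '[{"slide":[12,-12,0],"twist":[0,0,0],"grip":0},{"slide":[23,-23,0],"twist":[0,0,0],"grip":0},{"slide":[25,-25,0],"twist":[0,0,0],"grip":0},{"slide":[25,-25,0],"twist":[0,0,0],"grip":0},{"slide":[25,-25,0],"twist":[0,0,0],"grip":0},{"slide":[25,-25,0],"twist":[0,0,0],"grip":0},{"slide":[25,-25,0],"twist":[0,0,0],"grip":0},{"slide":[25,-25,0],"twist":[0,0,0],"grip":0},{"slide":[25,-25,0],"twist":[0,0,0],"grip":0},{"slide":[25,-25,0],"twist":[0,0,0],"grip":0},{"slide":[25,-25,0],"twist":[0,0,0],"grip":0},{"slide":[25,-25,0],"twist":[0,0,0],"grip":0},{"slide":[25,-25,0],"twist":[0,0,0],"grip":0},{"slide":[25,-25,0],"twist":[0,0,0],"grip":0},{"slide":[25,-25,0],"twist":[0,0,0],"grip":0},{"slide":[25,-25,0],"twist":[0,0,0],"grip":0},{"slide":[25,-25,0],"twist":[0,0,0],"grip":0},{"slide":[20,-20,0],"twist":[0,0,0],"grip":0},{"slide":[10,-10,0],"twist":[0,0,0],"grip":0},{"slide":[0,0,0],"twist":[0,0,0],"grip":0}]' 20
cat > look.py <<'E'
from h import *
import sys
np.set_printoptions(precision=4,suppress=True)
s=status.read_state(); M=R.from_quat(s['ee_rot']).as_matrix(); print(s['clock'],s['ee_pos'],M[:,0],M[:,2],s['force'],s['finger_gap'])
im,m=snap('wrist',sys.argv[1])
for t in ['dimmer','cap_near','cap_far','third_line']:
    for x in place_of(t,'wrist')[:1]:
        p=w(m,x['xyz']); print(t,round(x['score'],2),p,'in tool mm',1000*M.T@(p-s['ee_pos']))
E
python3 look.py w1.png
```

```text
clock: 2.67
ee_pos: [0.4887, -0.0014, 0.2189]
ee_rot: [0.976, 0.218, 0.001, -0.001]
force: [-0.0, 1.1, 0.2]
finger_gap: 0.0005
finger_force: 0.0
2.6667 [ 0.4887 -0.0014  0.2189] [0.9045 0.4264 0.0026] [ 0.0016  0.0026 -1.    ] [-0.0033  1.12    0.239 ] 0.00045714175551813687
dimmer 0.58 [ 0.4574  0.2159 -0.0021] in tool mm [  63.8108 -209.5125  221.5951]
cap_near 0.81 [0.5315 0.0467 0.0674] in tool mm [ 58.8478 -24.9891 151.7307]
cap_far 0.78 [0.5498 0.0564 0.0656] in tool mm [ 79.5967 -25.9595 153.5583]
```

View pics/w1.png

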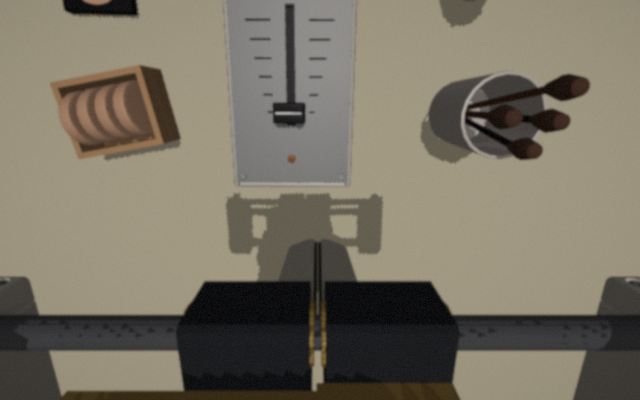

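The wrist picture shows the slot running nearly straight up the image, from (290,5) down to the cap at (289,113). The box's near edge is at row 185, and the fingertips are at (318,245). I'll work out the heading from the lines and the slot.

Run:
```python
from h import *
np.set_printoptions(precision=4,suppress=True)
m=vision.camera_model('wrist'); s=status.read_state(); M=R.from_quat(s['ee_rot']).as_matrix()
im=cv2.imread('pics/w1.png',0)
rows=range(10,95,6)
pts=[]
for v in rows:
    seg=255-im[v,278:302].astype(float); seg=np.clip(seg-150,0,None); u=278+(seg*np.arange(24)).sum()/max(seg.sum(),1); pts.append(ray(m,u,v,.05))
pts=np.array(pts); d=np.polyfit(pts[:,0],pts[:,1],1); print('slot deg',np.degrees(np.arctan(d[0])),'res',(pts[:,1]-np.polyval(d,pts[:,0])).round(4))
print('tool x deg',np.degrees(np.arctan2(M[1,0],M[0,0])))
for n,u,v,z in [('captop near',289,124,.068),('line on cap',289,113,.08),('fourth pair',290,58,.05),('near edge L',236,185,.05),('near edge R',349,185,.05)]:
    p=ray(m,u,v,z); print(n,p,1000*M.T@(p-s['ee_pos']))
for e in [(228,20,236,180),(356,20,350,180)]:
    a,b=ray(m,*e[:2],.05),ray(m,*e[2:],.05); g=a-b; print('edge',np.degrees(np.arctan2(g[1],g[0])))
```

```text
slot deg 24.093753101318757 res [-0.0001  0.0001  0.     -0.      0.0001 -0.      0.0002 -0.0001  0.
 -0.     -0.      0.0001 -0.0001  0.0001 -0.0001]
tool x deg 24.604214392653944
captop near [0.5311 0.0401 0.068 ] [ 60.3731 -25.7043 150.6226]
line on cap [0.5409 0.0433 0.08  ] [ 70.5659 -24.4926 138.6154]
fourth pair [0.5843 0.0634 0.05  ] [118.4155 -24.735  168.5767]
near edge L [0.451  0.0663 0.05  ] [ -1.5914 -82.8128 168.6268]
near edge R [ 0.4989 -0.0387  0.05  ] [ -1.8009  32.568  168.7194]
edge 23.345843541924765
edge 24.033529838533386
```

```bash
python3 -m creep '[{"slide":[5,-5,0],"twist":[0,0,0.5],"grip":0},{"slide":[10,-10,5],"twist":[0,0,0],"grip":0},{"slide":[10,-10,10],"twist":[0,0,0],"grip":0},{"slide":[0,0,15],"twist":[0,0,0],"grip":0},{"slide":[0,0,20],"twist":[0,0,0],"grip":0},{"slide":[0,0,20],"twist":[0,0,0],"grip":0},{"slide":[0,0,20],"twist":[0,0,0],"grip":0},{"slide":[0,0,10],"twist":[0,0,0],"grip":0},{"slide":[0,0,0],"twist":[0,0,0],"grip":0},{"slide":[0,0,0],"twist":[0,0,0],"grip":0},{"slide":[0,0,0],"twist":[0,0,0],"grip":0},{"slide":[0,0,0],"twist":[0,0,0],"grip":0}]'
python3 look.py w2.png; python3 look.py w2b.png
```

```text
clock: 3.92
ee_pos: [0.5008, 0.027, 0.1197]
ee_rot: [0.978, 0.21, 0.001, 0.0]
force: [-0.7, 0.8, -0.9]
finger_gap: 0.0004
finger_force: 0.0
3.9167 [0.5008 0.027  0.1197] [0.9117 0.4109 0.0023] [ 0.0024  0.0003 -1.    ] [-0.7143  0.7937 -0.8793] 0.0004302740024795062
dimmer 0.8 [ 0.5787  0.0655 -0.0037] in tool mm [ 86.5476  -3.2355 123.5665]
cap_near 0.71 [0.532  0.0468 0.0669] in tool mm [36.4026 -5.2707 52.9214]
cap_far 0.59 [0.5498 0.0587 0.0675] in tool mm [57.5557 -8.8437 52.3659]
4.1667 [0.5002 0.027  0.1192] [0.9115 0.4113 0.001 ] [ 0.0011  0.0001 -1.    ] [ 0.6103 -0.1584  0.8306] 0.0003169494934545898
cap_near 0.91 [0.5303 0.0454 0.0665] in tool mm [34.8921 -4.3896 52.687 ]
third_line 0.94 [0.5872 0.0728 0.0506] in tool mm [98.0627 -5.9944 68.676 ]
```

View pics/w2b.png

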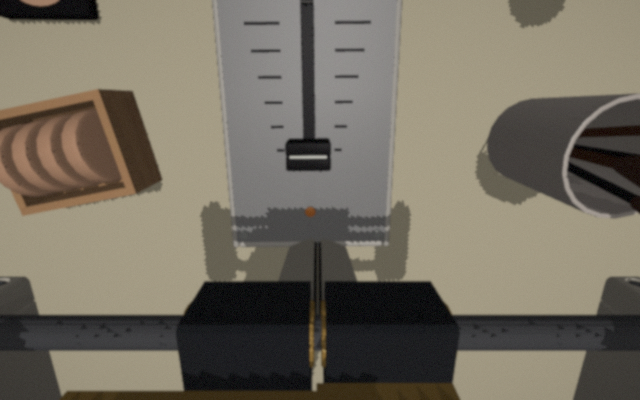

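The cap's white line is at (308,157), with the fingertips at column 318 and row 245, so the tips sit about 5 mm to the right. They're roughly 28 mm short of the near face. I'll correct sideways, go down and close the gap.

```bash
python3 -m creep '[{"slide":[0,-5,6],"twist":[0,0,0],"grip":0},{"slide":[0,0,12],"twist":[0,0,0],"grip":0},{"slide":[5,0,12],"twist":[0,0,0],"grip":0},{"slide":[5,0,12],"twist":[0,0,0],"grip":0},{"slide":[5,0,8],"twist":[0,0,0],"grip":0},{"slide":[0,0,5],"twist":[0,0,0],"grip":0},{"slide":[0,0,0],"twist":[0,0,0],"grip":0},{"slide":[0,0,0],"twist":[0,0,0],"grip":0},{"slide":[0,0,0],"twist":[0,0,0],"grip":0},{"slide":[0,0,0],"twist":[0,0,0],"grip":0}]'
python3 look.py w3.png
```

```text
clock: 5.25
ee_pos: [0.5118, 0.0377, 0.0642]
ee_rot: [0.978, 0.21, 0.0, 0.0]
force: [-0.6, 0.6, 0.3]
finger_gap: 0.0007
finger_force: 0.0
5.25 [0.5118 0.0377 0.0642] [0.9115 0.4113 0.0009] [ 0.001   0.0001 -1.    ] [-0.5968  0.5857  0.301 ] 0.0007186463337851346
dimmer 0.77 [ 0.576   0.0678 -0.0025] in tool mm [70.8726 -1.1002 66.801 ]
cap_near 0.95 [0.5309 0.0468 0.0657] in tool mm [21.1768 -0.4326 -1.5202]
cap_far 0.72 [0.5515 0.0547 0.0651] in tool mm [43.2151  0.7973 -0.8738]
third_line 0.91 [0.5867 0.0751 0.0513] in tool mm [83.6397 -3.3354 13.004 ]
```

View pics/w3.png

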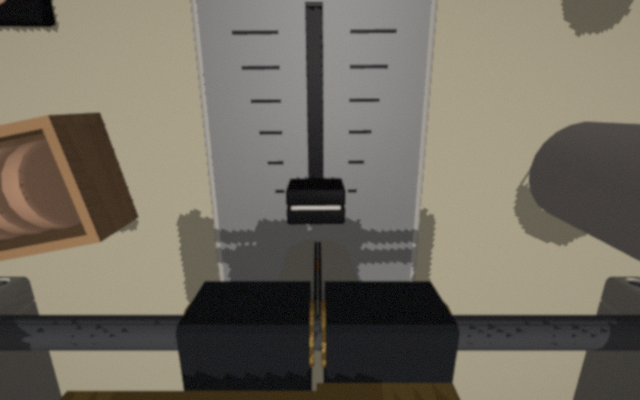

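The tips are centred on the cap, at column 318 against 316, with about 13 mm of gap to the near face (row 222) and the right height. Now I'll creep in to contact.

```bash
python3 -m creep '[{"slide":[3,0,0],"twist":[0,0,0],"grip":0},{"slide":[3,0,0],"twist":[0,0,0],"grip":0},{"slide":[2,0,0],"twist":[0,0,0],"grip":0},{"slide":[1,0,0],"twist":[0,0,0],"grip":0},{"slide":[1,0,0],"twist":[0,0,0],"grip":0},{"slide":[1,0,0],"twist":[0,0,0],"grip":0},{"slide":[0,0,0],"twist":[0,0,0],"grip":0},{"slide":[0,0,0],"twist":[0,0,0],"grip":0}]'
python3 -m creep '[{"slide":[1,0,0],"twist":[0,0,0],"grip":0},{"slide":[1,0,0],"twist":[0,0,0],"grip":0},{"slide":[0,0,0],"twist":[0,0,0],"grip":0},{"slide":[0,0,0],"twist":[0,0,0],"grip":0}]'
python3 -m creep '[{"slide":[1,0,0],"twist":[0,0,0],"grip":0},{"slide":[1,0,0],"twist":[0,0,0],"grip":0},{"slide":[0,0,0],"twist":[0,0,0],"grip":0},{"slide":[0,0,0],"twist":[0,0,0],"grip":0}]'
```

```text
clock: 6.17
ee_pos: [0.5215, 0.0423, 0.0636]
ee_rot: [0.978, 0.21, -0.0, -0.0]
force: [-0.3, -0.6, 0.3]
finger_gap: 0.0008
finger_force: 0.0
clock: 6.5
ee_pos: [0.5235, 0.0432, 0.0637]
ee_rot: [0.978, 0.211, 0.0, -0.0]
force: [-0.3, 0.2, 0.5]
finger_gap: 0.0004
finger_force: 0.0
clock: 6.83
ee_pos: [0.5244, 0.0436, 0.0636]
ee_rot: [0.978, 0.21, -0.001, 0.0]
force: [-1.7, -1.5, 1.6]
finger_gap: 0.0002
finger_force: 1.1
```

Contact, with the force starting to rise. I'll push towards the first crest in small steps.

```bash
python3 -m creep '[{"slide":[1,0,0],"twist":[0,0,0],"grip":0},{"slide":[1,0,0],"twist":[0,0,0],"grip":0},{"slide":[0,0,0],"twist":[0,0,0],"grip":0},{"slide":[0,0,0],"twist":[0,0,0],"grip":0}]'
python3 -m creep '[{"slide":[1,0,0],"twist":[0,0,0],"grip":0},{"slide":[1,0,0],"twist":[0,0,0],"grip":0},{"slide":[0,0,0],"twist":[0,0,0],"grip":0},{"slide":[0,0,0],"twist":[0,0,0],"grip":0}]'
python3 -m creep '[{"slide":[1,0,0],"twist":[0,0,0],"grip":0},{"slide":[1,0,0],"twist":[0,0,0],"grip":0},{"slide":[0,0,0],"twist":[0,0,0],"grip":0},{"slide":[0,0,0],"twist":[0,0,0],"grip":0}]'
```

```text
clock: 7.17
ee_pos: [0.5247, 0.0438, 0.0634]
ee_rot: [0.978, 0.21, -0.003, 0.0]
force: [-5.2, -2.7, 4.5]
finger_gap: 0.0007
finger_force: 2.7
clock: 7.5
ee_pos: [0.5248, 0.0439, 0.0632]
ee_rot: [0.978, 0.21, -0.005, 0.0]
force: [-6.8, -2.5, 6.0]
finger_gap: 0.0001
finger_force: 3.9
clock: 7.83
ee_pos: [0.5268, 0.0448, 0.0632]
ee_rot: [0.978, 0.21, -0.004, 0.0]
force: [-5.9, -2.8, 4.4]
finger_gap: 0.0006
finger_force: 3.5
```

```bash
python3 -m creep '[{"slide":[1,0,0],"twist":[0,0,0],"grip":0},{"slide":[0,0,0],"twist":[0,0,0],"grip":0},{"slide":[0,0,0],"twist":[0,0,0],"grip":0},{"slide":[0,0,0],"twist":[0,0,0],"grip":0}]'
python3 -m creep '[{"slide":[1,0,0],"twist":[0,0,0],"grip":0},{"slide":[0,0,0],"twist":[0,0,0],"grip":0},{"slide":[0,0,0],"twist":[0,0,0],"grip":0},{"slide":[0,0,0],"twist":[0,0,0],"grip":0}]'
```

```text
clock: 8.17
ee_pos: [0.5313, 0.0469, 0.0632]
ee_rot: [0.978, 0.21, -0.0, -0.0]
force: [-1.5, -1.5, -1.1]
finger_gap: 0.0006
finger_force: 1.1
clock: 8.5
ee_pos: [0.5341, 0.0479, 0.0642]
ee_rot: [0.978, 0.211, 0.002, -0.0]
force: [0.2, -0.2, 0.3]
finger_gap: 0.0004
finger_force: 0.0
```

```bash
python3 look.py w4.png
```

```text
8.5 [0.5341 0.0479 0.0642] [0.9113 0.4118 0.0034] [ 0.0033  0.001  -1.    ] [ 0.1764 -0.1846  0.2604] 0.00039192502504010643
dimmer 0.67 [ 0.5756  0.0676 -0.0009] in tool mm [45.7565 -0.8969 65.2381]
cap_near 0.63 [0.5433 0.0482 0.0666] in tool mm [ 8.5742  3.4847 -2.3662]
cap_far 0.68 [0.5634 0.0648 0.0644] in tool mm [33.68   -3.3786 -0.0663]
third_line 0.82 [0.5902 0.0725 0.0537] in tool mm [61.2473  0.6699 10.6884]
```

View pics/w4.png

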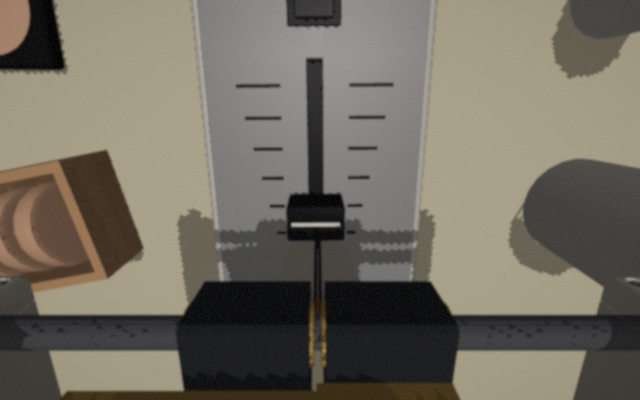

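The cap's line is at row 225 and the first-step pair at row 206. That is the same parallax as before (207 against 190 at off), so the lever rests in the first click. On to the second.

```bash
python3 -m creep '[{"slide":[1,0,0],"twist":[0,0,0],"grip":0},{"slide":[1,0,0],"twist":[0,0,0],"grip":0},{"slide":[1,0,0],"twist":[0,0,0],"grip":0},{"slide":[1,0,0],"twist":[0,0,0],"grip":0},{"slide":[1,0,0],"twist":[0,0,0],"grip":0},{"slide":[1,0,0],"twist":[0,0,0],"grip":0},{"slide":[0,0,0],"twist":[0,0,0],"grip":0},{"slide":[0,0,0],"twist":[0,0,0],"grip":0}]'
python3 -m creep '[{"slide":[1,0,0],"twist":[0,0,0],"grip":0},{"slide":[1,0,0],"twist":[0,0,0],"grip":0},{"slide":[1,0,0],"twist":[0,0,0],"grip":0},{"slide":[0,0,0],"twist":[0,0,0],"grip":0},{"slide":[0,0,0],"twist":[0,0,0],"grip":0}]'
python3 -m creep '[{"slide":[1,0,0],"twist":[0,0,0],"grip":0},{"slide":[1,0,0],"twist":[0,0,0],"grip":0},{"slide":[0,0,0],"twist":[0,0,0],"grip":0},{"slide":[0,0,0],"twist":[0,0,0],"grip":0}]'
```

```text
clock: 9.42
ee_pos: [0.538, 0.0498, 0.0636]
ee_rot: [0.978, 0.21, -0.0, -0.0]
force: [-0.7, 0.5, -1.0]
finger_gap: 0.0005
finger_force: 0.0
clock: 9.83
ee_pos: [0.5391, 0.0503, 0.0635]
ee_rot: [0.978, 0.21, -0.002, 0.0]
force: [-4.7, -1.6, 2.9]
finger_gap: 0.0006
finger_force: 2.3
clock: 10.17
ee_pos: [0.5394, 0.0504, 0.0633]
ee_rot: [0.978, 0.21, -0.004, 0.0]
force: [-6.9, -2.7, 5.7]
finger_gap: 0.0003
finger_force: 3.6
```

```bash
python3 -m creep '[{"slide":[1,0,0],"twist":[0,0,0],"grip":0},{"slide":[0,0,0],"twist":[0,0,0],"grip":0},{"slide":[0,0,0],"twist":[0,0,0],"grip":0},{"slide":[0,0,0],"twist":[0,0,0],"grip":0}]'
python3 -m creep '[{"slide":[1,0,0],"twist":[0,0,0],"grip":0},{"slide":[0,0,0],"twist":[0,0,0],"grip":0},{"slide":[0,0,0],"twist":[0,0,0],"grip":0},{"slide":[0,0,0],"twist":[0,0,0],"grip":0}]'
```

```text
clock: 10.5
ee_pos: [0.5394, 0.0505, 0.0633]
ee_rot: [0.978, 0.21, -0.005, 0.001]
force: [-7.4, -2.8, 5.0]
finger_gap: 0.0002
finger_force: 4.3
clock: 10.83
ee_pos: [0.5404, 0.0509, 0.0632]
ee_rot: [0.978, 0.21, -0.004, 0.0]
force: [-7.5, -4.0, 5.7]
finger_gap: 0.0005
finger_force: 4.1
```

```bash
python3 -m creep '[{"slide":[0,0,0],"twist":[0,0,0],"grip":0},{"slide":[0,0,0],"twist":[0,0,0],"grip":0},{"slide":[0,0,0],"twist":[0,0,0],"grip":0},{"slide":[0,0,0],"twist":[0,0,0],"grip":0}]'
python3 -m creep '[{"slide":[1,0,0],"twist":[0,0,0],"grip":0},{"slide":[0,0,0],"twist":[0,0,0],"grip":0},{"slide":[0,0,0],"twist":[0,0,0],"grip":0},{"slide":[0,0,0],"twist":[0,0,0],"grip":0}]'
```

```text
clock: 11.17
ee_pos: [0.5404, 0.0509, 0.0632]
ee_rot: [0.978, 0.21, -0.004, 0.0]
force: [-8.0, -3.3, 5.8]
finger_gap: 0.0007
finger_force: 4.1
clock: 11.5
ee_pos: [0.5439, 0.0525, 0.0632]
ee_rot: [0.978, 0.21, -0.001, 0.0]
force: [-4.2, -1.3, 0.2]
finger_gap: 0.0004
finger_force: 1.9
```

```bash
python3 -m creep '[{"slide":[0,0,0],"twist":[0,0,0],"grip":0},{"slide":[0,0,0],"twist":[0,0,0],"grip":0},{"slide":[0,0,0],"twist":[0,0,0],"grip":0}]'
python3 -m creep '[{"slide":[1,0,0],"twist":[0,0,0],"grip":0},{"slide":[0,0,0],"twist":[0,0,0],"grip":0},{"slide":[0,0,0],"twist":[0,0,0],"grip":0},{"slide":[0,0,0],"twist":[0,0,0],"grip":0}]'
```

```text
clock: 11.75
ee_pos: [0.5452, 0.0531, 0.0633]
ee_rot: [0.978, 0.211, -0.0, -0.0]
force: [-2.6, -1.2, -2.7]
finger_gap: 0.0007
finger_force: 1.4
clock: 12.08
ee_pos: [0.5482, 0.0542, 0.0644]
ee_rot: [0.978, 0.211, 0.002, -0.0]
force: [-0.0, 0.3, -0.3]
finger_gap: 0.0003
finger_force: 0.0
```

```bash
python3 look.py w5.png
```

```text
12.0833 [0.5482 0.0542 0.0644] [0.9113 0.4117 0.0046] [ 0.0044  0.0013 -1.    ] [-0.0359  0.2896 -0.3272] 0.0002836556259085466
dimmer 0.63 [0.5784 0.0684 0.0001] in tool mm [33.0687 -0.5656 64.453 ]
cap_near 0.6 [0.5564 0.057  0.0644] in tool mm [8.6111 0.8403 0.0341]
cap_far 0.77 [0.5697 0.0684 0.0657] in tool mm [25.4748 -4.1381 -1.1787]
third_line 0.64 [0.5869 0.0734 0.0499] in tool mm [43.048  -1.5992 14.7269]
```

View pics/w5.png

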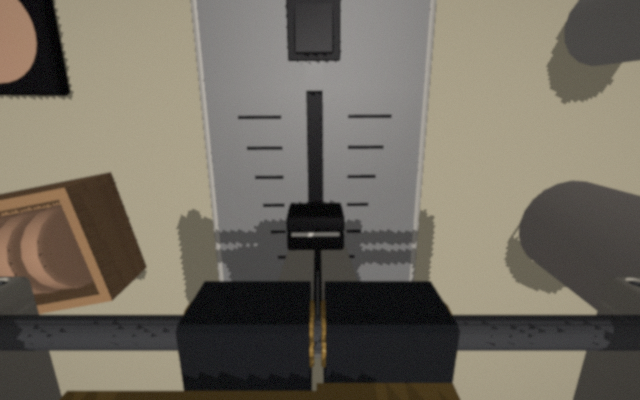

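The cap's line is at row 234, and the second-step pair is at row 204. That's about 6 mm short, so the snap was probably caught mid-way. I'll look again with numbers only.

```bash
cat > line.py <<'E'
from h import *
np.set_printoptions(precision=4,suppress=True)
im,m=snap('wrist'); s=status.read_state(); g=cv2.cvtColor(im,cv2.COLOR_RGB2GRAY).astype(float)
def minima(a): 
    b=np.median(a); return [i for i in range(1,len(a)-1) if a[i]<b-25 and a[i]<=a[i-1] and a[i]<a[i+1]]
t=g[:280,352:358].mean(1); ticks=[i for i in minima(t)]
c=g[190:262,298:310].mean(1); v=190+int(c.argmax())
M=R.from_quat(s['ee_rot']).as_matrix()
print(s['clock'],s['ee_pos'],s['force'],'ticks',ticks,'line',v,c.max())
L=ray(m,316,v,.08); print('lever-line along',1000*M[:,0]@L,'ticks along',[round(1000*M[:,0]@ray(m,355,r,.05),1) for r in ticks])
E
python3 line.py
```

```text
12.3833 [0.5466 0.0536 0.0639] [-0.5085 -0.1487 -0.4169] ticks [113, 144, 174, 202, 229, 235, 238, 241, 244, 247, 254, 259, 262, 264, 267, 272] line 231 117.08333333333333
lever-line along 542.1654376223005 ticks along [np.float64(595.5), np.float64(579.6), np.float64(563.4), np.float64(547.5), np.float64(531.4), np.float64(527.7), np.float64(525.8), np.float64(524.0), np.float64(522.1), np.float64(520.2), np.float64(515.8), np.float64(512.6), np.float64(510.6), np.float64(509.3), np.float64(507.4), np.float64(504.1)]
```

The lever sits about at the crest, with the fingertip at 24 mm of travel. One more millimetre.

```bash
python3 -m creep '[{"slide":[1,0,0],"twist":[0,0,0],"grip":0},{"slide":[0,0,0],"twist":[0,0,0],"grip":0},{"slide":[0,0,0],"twist":[0,0,0],"grip":0},{"slide":[0,0,0],"twist":[0,0,0],"grip":0},{"slide":[0,0,0],"twist":[0,0,0],"grip":0}]'; python3 line.py
```

```text
clock: 12.8
ee_pos: [0.5471, 0.0538, 0.0637]
ee_rot: [0.978, 0.21, 0.0, -0.0]
force: [0.5, 0.5, 0.2]
finger_gap: 0.0005
finger_force: 0.0
12.85 [0.5471 0.0538 0.0637] [ 0.3774  0.1032 -0.4665] ticks [114, 145, 174, 202, 222, 229, 234, 237, 241, 243, 245, 248, 255, 262, 264, 274, 276] line 232 116.5
lever-line along 542.0820958655013 ticks along [np.float64(595.2), np.float64(579.4), np.float64(563.7), np.float64(547.9), np.float64(536.0), np.float64(531.8), np.float64(528.7), np.float64(526.9), np.float64(524.4), np.float64(523.1), np.float64(521.9), np.float64(520.0), np.float64(515.5), np.float64(511.0), np.float64(509.7), np.float64(503.2), np.float64(501.8)]
```

Run:
```python
from h import *
m=vision.camera_model('wrist'); s=status.read_state(); M=R.from_quat(s['ee_rot']).as_matrix()
a=lambda u,v,z:1000*(M[:,0]@ray(m,u,v,z))
for n,tl,l,k in [('w3',190,207,0),('w4',206,225,16),('w5',204,234,32)]: print(n,'lever est',k+a(316,l,.08)-a(355,tl,.05))
for f in ['w3','w4','w5']:
    g=cv2.imread(f'pics/{f}.png',0).astype(float); c=g[190:262,298:310].mean(1); print(f,190+c.argmax(), [int(x) for x in g[170:280,348:354].mean(1)[::3]])
print('cam',-np.array(m['extrinsics'])[:3,:3].T@np.array(m['extrinsics'])[:3,3])
```

```text
w3 lever est -0.19328164629689581
w4 lever est 16.111557632737572
w5 lever est 26.37302383418796
w3 207 [128, 127, 128, 126, 127, 126, 113, 58, 120, 123, 123, 122, 122, 120, 120, 120, 109, 76, 72, 73, 73, 72, 72, 72, 72, 71, 73, 72, 70, 71, 69, 70, 70, 68, 68, 69, 68]
w4 224 [128, 129, 80, 101, 128, 128, 126, 127, 126, 125, 126, 104, 64, 124, 124, 122, 118, 80, 73, 73, 50, 42, 73, 73, 73, 72, 73, 73, 72, 71, 71, 70, 69, 69, 68, 70, 70]
w5 234 [129, 123, 55, 121, 127, 125, 126, 124, 125, 125, 123, 74, 97, 123, 124, 123, 120, 83, 73, 73, 33, 61, 73, 73, 73, 73, 73, 74, 62, 45, 69, 71, 70, 70, 68, 69, 69]
cam [0.62119847 0.08739794 0.22901735]
```

The estimates for off and the first click come out at −0.2 and 16.1, so the method holds. The lever really is hanging at about 26.4 mm, just over the crest and held by friction. I'll push it gently on.

```bash
python3 -m creep '[{"slide":[1,0,0],"twist":[0,0,0],"grip":0},{"slide":[0,0,0],"twist":[0,0,0],"grip":0},{"slide":[1,0,0],"twist":[0,0,0],"grip":0},{"slide":[0,0,0],"twist":[0,0,0],"grip":0},{"slide":[0,0,0],"twist":[0,0,0],"grip":0},{"slide":[0,0,0],"twist":[0,0,0],"grip":0}]'; python3 line.py
python3 -m creep '[{"slide":[1,0,0],"twist":[0,0,0],"grip":0},{"slide":[0,0,0],"twist":[0,0,0],"grip":0},{"slide":[0,0,0],"twist":[0,0,0],"grip":0}]'; python3 line.py
```

```text
clock: 13.35
ee_pos: [0.5489, 0.0546, 0.0637]
ee_rot: [0.978, 0.21, -0.0, -0.0]
force: [-0.1, 0.4, 0.8]
finger_gap: 0.0003
finger_force: 0.0
13.4 [0.5489 0.0547 0.0637] [ 0.057  -0.0661 -0.0249] ticks [118, 149, 178, 206, 223, 225, 232, 239, 242, 244, 246, 248, 250, 253, 258, 264, 267, 269, 271, 275, 277] line 225 174.83333333333334
lever-line along 547.6306588387495 ticks along [np.float64(595.2), np.float64(579.2), np.float64(563.5), np.float64(547.5), np.float64(537.4), np.float64(536.2), np.float64(532.0), np.float64(527.6), np.float64(525.8), np.float64(524.5), np.float64(523.3), np.float64(522.0), np.float64(520.7), np.float64(518.8), np.float64(515.6), np.float64(511.7), np.float64(509.8), np.float64(508.5), np.float64(507.2), np.float64(504.5), np.float64(503.2)]
clock: 13.65
ee_pos: [0.5499, 0.0551, 0.0637]
ee_rot: [0.978, 0.211, 0.0, -0.0]
force: [0.3, 0.9, 0.1]
finger_gap: 0.0009
finger_force: 0.0
13.7 [0.5498 0.0551 0.0637] [ 0.1267  0.5033 -0.6326] ticks [120, 151, 180, 208, 224, 226, 234, 240, 248, 250, 253, 255, 260, 268, 270] line 227 163.66666666666666
lever-line along 547.6937913615865 ticks along [np.float64(595.3), np.float64(579.3), np.float64(563.5), np.float64(547.4), np.float64(537.9), np.float64(536.7), np.float64(531.8), np.float64(528.1), np.float64(523.1), np.float64(521.8), np.float64(519.9), np.float64(518.6), np.float64(515.4), np.float64(510.2), np.float64(508.9)]
```

The lever now reads 32.1 mm, so it rests in the second click. Same approach for the third.

```bash
python3 -m creep '[{"slide":[1,0,0],"twist":[0,0,0],"grip":0},{"slide":[1,0,0],"twist":[0,0,0],"grip":0},{"slide":[1,0,0],"twist":[0,0,0],"grip":0},{"slide":[1,0,0],"twist":[0,0,0],"grip":0},{"slide":[1,0,0],"twist":[0,0,0],"grip":0},{"slide":[1,0,0],"twist":[0,0,0],"grip":0},{"slide":[0,0,0],"twist":[0,0,0],"grip":0},{"slide":[0,0,0],"twist":[0,0,0],"grip":0},{"slide":[0,0,0],"twist":[0,0,0],"grip":0}]'
python3 -m creep '[{"slide":[1,0,0],"twist":[0,0,0],"grip":0},{"slide":[1,0,0],"twist":[0,0,0],"grip":0},{"slide":[0,0,0],"twist":[0,0,0],"grip":0},{"slide":[0,0,0],"twist":[0,0,0],"grip":0},{"slide":[0,0,0],"twist":[0,0,0],"grip":0}]'
python3 -m creep '[{"slide":[1,0,0],"twist":[0,0,0],"grip":0},{"slide":[0,0,0],"twist":[0,0,0],"grip":0},{"slide":[0,0,0],"twist":[0,0,0],"grip":0},{"slide":[0,0,0],"twist":[0,0,0],"grip":0},{"slide":[0,0,0],"twist":[0,0,0],"grip":0}]'
```

```text
clock: 14.45
ee_pos: [0.5537, 0.0569, 0.0635]
ee_rot: [0.978, 0.21, -0.002, 0.0]
force: [-4.1, -1.9, 3.5]
finger_gap: 0.0006
finger_force: 2.7
clock: 14.87
ee_pos: [0.554, 0.057, 0.0634]
ee_rot: [0.978, 0.21, -0.004, 0.0]
force: [-7.3, -3.1, 5.4]
finger_gap: 0.0007
finger_force: 3.9
clock: 15.28
ee_pos: [0.5544, 0.0572, 0.0633]
ee_rot: [0.978, 0.21, -0.004, 0.0]
force: [-8.3, -3.7, 6.4]
finger_gap: 0.0004
finger_force: 4.3
```

```bash
python3 -m creep '[{"slide":[1,0,0],"twist":[0,0,0],"grip":0},{"slide":[0,0,0],"twist":[0,0,0],"grip":0},{"slide":[0,0,0],"twist":[0,0,0],"grip":0},{"slide":[0,0,0],"twist":[0,0,0],"grip":0},{"slide":[0,0,0],"twist":[0,0,0],"grip":0},{"slide":[0,0,0],"twist":[0,0,0],"grip":0}]'
python3 -m creep '[{"slide":[0.5,0,0],"twist":[0,0,0],"grip":0},{"slide":[0,0,0],"twist":[0,0,0],"grip":0},{"slide":[0,0,0],"twist":[0,0,0],"grip":0},{"slide":[0,0,0],"twist":[0,0,0],"grip":0},{"slide":[0,0,0],"twist":[0,0,0],"grip":0},{"slide":[0,0,0],"twist":[0,0,0],"grip":0}]'
```

```text
clock: 15.78
ee_pos: [0.557, 0.0584, 0.0633]
ee_rot: [0.978, 0.21, -0.002, 0.0]
force: [-5.5, -1.5, 2.8]
finger_gap: 0.0006
finger_force: 2.6
clock: 16.28
ee_pos: [0.5592, 0.0594, 0.0633]
ee_rot: [0.978, 0.211, -0.0, -0.0]
force: [-3.4, -1.1, -0.8]
finger_gap: 0.0002
finger_force: 1.6
```

```bash
python3 -m creep '[{"slide":[0.5,0,0],"twist":[0,0,0],"grip":0},{"slide":[0,0,0],"twist":[0,0,0],"grip":0},{"slide":[0,0,0],"twist":[0,0,0],"grip":0},{"slide":[0,0,0],"twist":[0,0,0],"grip":0},{"slide":[0,0,0],"twist":[0,0,0],"grip":0},{"slide":[0,0,0],"twist":[0,0,0],"grip":0}]'
python3 -m creep '[{"slide":[0.5,0,0],"twist":[0,0,0],"grip":0},{"slide":[0,0,0],"twist":[0,0,0],"grip":0},{"slide":[0,0,0],"twist":[0,0,0],"grip":0},{"slide":[0,0,0],"twist":[0,0,0],"grip":0},{"slide":[0,0,0],"twist":[0,0,0],"grip":0},{"slide":[0,0,0],"twist":[0,0,0],"grip":0}]'; python3 line.py
```

```text
clock: 16.78
ee_pos: [0.5606, 0.0598, 0.0639]
ee_rot: [0.978, 0.21, 0.001, -0.0]
force: [-2.0, -0.6, -1.1]
finger_gap: 0.0007
finger_force: 0.7
clock: 17.28
ee_pos: [0.561, 0.0601, 0.064]
ee_rot: [0.978, 0.21, 0.001, -0.0]
force: [-1.1, -1.4, -0.0]
finger_gap: 0.0007
finger_force: 0.1
17.3333 [0.561 0.06  0.064] [-0.9018 -0.1965  0.1833] ticks [143, 173, 201, 223, 228, 233, 236, 238, 240, 244, 247, 253, 260, 262, 265, 271, 274] line 235 119.0
lever-line along 555.789340036034 ticks along [np.float64(595.7), np.float64(579.6), np.float64(563.7), np.float64(550.7), np.float64(547.7), np.float64(544.6), np.float64(542.7), np.float64(541.5), np.float64(540.3), np.float64(537.8), np.float64(535.9), np.float64(532.1), np.float64(527.6), np.float64(526.3), np.float64(524.3), np.float64(520.4), np.float64(518.4)]
```

The lever reads 40.1 mm, right on the crest. A little more.

```bash
python3 -m creep '[{"slide":[0.5,0,0],"twist":[0,0,0],"grip":0},{"slide":[0,0,0],"twist":[0,0,0],"grip":0},{"slide":[0,0,0],"twist":[0,0,0],"grip":0},{"slide":[0,0,0],"twist":[0,0,0],"grip":0},{"slide":[0,0,0],"twist":[0,0,0],"grip":0},{"slide":[0,0,0],"twist":[0,0,0],"grip":0}]';python3 line.py | cut -c1-150
python3 -m creep '[{"slide":[0.5,0,0],"twist":[0,0,0],"grip":0},{"slide":[0,0,0],"twist":[0,0,0],"grip":0},{"slide":[0,0,0],"twist":[0,0,0],"grip":0},{"slide":[0,0,0],"twist":[0,0,0],"grip":0},{"slide":[0,0,0],"twist":[0,0,0],"grip":0},{"slide":[0,0,0],"twist":[0,0,0],"grip":0}]'; python3 line.py | cut -c1-150
```

```text
clock: 17.83
ee_pos: [0.561, 0.0601, 0.0637]
ee_rot: [0.978, 0.21, 0.0, -0.0]
force: [-0.4, -0.1, 0.4]
finger_gap: 0.0004
finger_force: 0.0
17.8833 [0.5609 0.0601 0.0637] [-0.0388  0.4247 -0.3417] ticks [143, 173, 201, 228, 233, 235, 237, 239, 241, 243, 245, 249, 253, 261, 263, 266, 269, 2
lever-line along 555.7658005079846 ticks along [np.float64(595.6), np.float64(579.5), np.float64(563.7), np.float64(547.6), np.float64(544.6), np.floa
clock: 18.38
ee_pos: [0.561, 0.0601, 0.0637]
ee_rot: [0.978, 0.21, -0.0, -0.0]
force: [-1.3, -1.2, 0.4]
finger_gap: 0.0006
finger_force: 0.4
18.4333 [0.5611 0.0602 0.0637] [-0.9334 -0.0352  0.6538] ticks [143, 173, 201, 228, 233, 236, 238, 240, 244, 248, 254, 263, 265, 269, 274, 276] line 2
lever-line along 555.8380081506567 ticks along [np.float64(595.7), np.float64(579.6), np.float64(563.7), np.float64(547.7), np.float64(544.6), np.floa
```

```bash
python3 -m creep '[{"slide":[0.5,0,0],"twist":[0,0,0],"grip":0},{"slide":[0,0,0],"twist":[0,0,0],"grip":0},{"slide":[0,0,0],"twist":[0,0,0],"grip":0},{"slide":[0,0,0],"twist":[0,0,0],"grip":0},{"slide":[0,0,0],"twist":[0,0,0],"grip":0},{"slide":[0,0,0],"twist":[0,0,0],"grip":0}]';python3 line.py | cut -c1-150
python3 -m creep '[{"slide":[0.5,0,0],"twist":[0,0,0],"grip":0},{"slide":[0,0,0],"twist":[0,0,0],"grip":0},{"slide":[0,0,0],"twist":[0,0,0],"grip":0},{"slide":[0,0,0],"twist":[0,0,0],"grip":0},{"slide":[0,0,0],"twist":[0,0,0],"grip":0},{"slide":[0,0,0],"twist":[0,0,0],"grip":0}]'; python3 line.py | cut -c1-150
```

```text
clock: 18.93
ee_pos: [0.5618, 0.0605, 0.0637]
ee_rot: [0.978, 0.21, 0.0, -0.0]
force: [-1.0, -0.4, -0.3]
finger_gap: 0.0002
finger_force: 0.2
18.9833 [0.5618 0.0605 0.0637] [-0.4992 -0.6203 -0.2832] ticks [145, 175, 203, 224, 229, 237, 240, 242, 244, 246, 249, 255, 260, 262, 264, 268, 272, 2
lever-line along 556.7313394584415 ticks along [np.float64(595.5), np.float64(579.3), np.float64(563.5), np.float64(551.0), np.float64(548.0), np.floa
clock: 19.48
ee_pos: [0.5623, 0.0607, 0.0637]
ee_rot: [0.978, 0.21, 0.0, -0.0]
force: [-0.5, 1.1, 0.3]
finger_gap: 0.0009
finger_force: 0.0
19.5333 [0.5622 0.0607 0.0637] [ 0.3834 -0.6621  0.0767] ticks [146, 175, 203, 222, 230, 237, 240, 245, 247, 256, 261, 269, 271] line 195 115.08333333
lever-line along 576.9783469429148 ticks along [np.float64(595.5), np.float64(579.8), np.float64(563.9), np.float64(552.7), np.float64(547.8), np.floa
```

```bash
python3 -m creep '[{"slide":[0,0,0],"twist":[0,0,0],"grip":0},{"slide":[0,0,0],"twist":[0,0,0],"grip":0}]'; python3 look.py w6.png
```

```text
clock: 19.7
ee_pos: [0.5621, 0.0607, 0.0637]
ee_rot: [0.978, 0.21, 0.0, -0.0]
force: [-0.5, 0.4, 0.2]
finger_gap: 0.0003
finger_force: 0.0
19.7 [0.5621 0.0607 0.0637] [0.9114 0.4116 0.0001] [ 0.      0.0001 -1.    ] [-0.5217  0.4069  0.1854] 0.00031956351468179537
dimmer 0.65 [ 0.5766  0.0687 -0.0007] in tool mm [16.4857 -1.3408 64.3711]
cap_near 0.74 [0.5682 0.0665 0.0663] in tool mm [ 7.9286 -2.8204 -2.593 ]
cap_far 0.75 [0.5879 0.0752 0.0643] in tool mm [29.4713 -2.6883 -0.6342]
third_line 0.71 [0.5868 0.0721 0.0486] in tool mm [27.1699 -0.2757 15.0637]
```

View pics/w6.png

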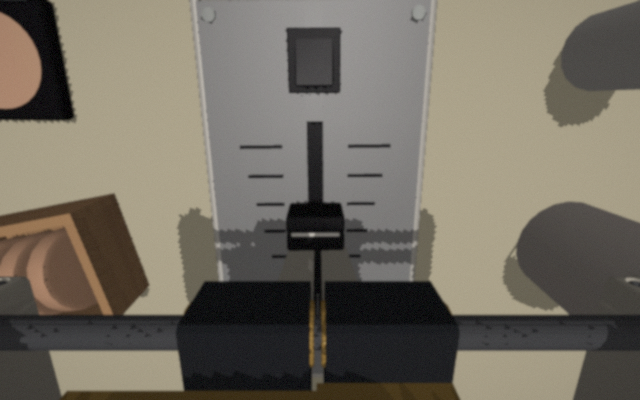

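The line is at row 235 and the third pair at row 203, so the lever is at about 41 mm. It hangs just over the crest again, as it did before the second click. I'll continue gently.

```bash
sed -i 's/g\[190:262/g[212:262/; s/v=190+/v=212+/' line.py
python3 -m creep '[{"slide":[0.5,0,0],"twist":[0,0,0],"grip":0},{"slide":[0,0,0],"twist":[0,0,0],"grip":0},{"slide":[0.5,0,0],"twist":[0,0,0],"grip":0},{"slide":[0,0,0],"twist":[0,0,0],"grip":0},{"slide":[0,0,0],"twist":[0,0,0],"grip":0},{"slide":[0,0,0],"twist":[0,0,0],"grip":0}]';python3 line.py | cut -c1-150
python3 -m creep '[{"slide":[0.5,0,0],"twist":[0,0,0],"grip":0},{"slide":[0,0,0],"twist":[0,0,0],"grip":0},{"slide":[0.5,0,0],"twist":[0,0,0],"grip":0},{"slide":[0,0,0],"twist":[0,0,0],"grip":0},{"slide":[0,0,0],"twist":[0,0,0],"grip":0},{"slide":[0,0,0],"twist":[0,0,0],"grip":0}]'; python3 line.py | cut -c1-150
```

```text
clock: 20.45
ee_pos: [0.563, 0.0611, 0.0637]
ee_rot: [0.978, 0.21, -0.0, -0.0]
force: [0.1, -0.0, -0.0]
finger_gap: 0.0005
finger_force: 0.0
20.5 [0.563  0.061  0.0637] [ 0.6346 -0.6558 -0.407 ] ticks [148, 177, 205, 224, 226, 232, 238, 240, 246, 251, 257, 262, 264, 270, 275] line 224 174.6
lever-line along 563.6304320121983 ticks along [np.float64(595.3), np.float64(579.6), np.float64(563.6), np.float64(552.3), np.float64(551.1), np.floa
clock: 21.0
ee_pos: [0.5639, 0.0615, 0.0637]
ee_rot: [0.978, 0.21, 0.0, -0.0]
force: [0.9, -0.4, 0.3]
finger_gap: 0.0005
finger_force: 0.0
21.05 [0.564  0.0614 0.0637] [ 0.3639 -0.1974  0.3824] ticks [149, 179, 207, 224, 226, 233, 239, 243, 247, 250, 252, 254, 259, 264, 267, 272] line 226
lever-line along 563.6253664911962 ticks along [np.float64(595.7), np.float64(579.4), np.float64(563.4), np.float64(553.3), np.float64(552.1), np.floa
```

The lever now reads 48.1 mm, so it rests in the third click with no contact. I'll back off, rise and check.

```bash
python3 -m creep '[{"slide":[-3,0,0],"twist":[0,0,0],"grip":0},{"slide":[-8,0,0],"twist":[0,0,0],"grip":0},{"slide":[-8,0,0],"twist":[0,0,0],"grip":0},{"slide":[-3,0,-5],"twist":[0,0,0],"grip":0},{"slide":[0,0,-15],"twist":[0,0,0],"grip":0},{"slide":[0,0,-20],"twist":[0,0,0],"grip":0},{"slide":[0,0,-15],"twist":[0,0,0],"grip":0},{"slide":[0,0,-5],"twist":[0,0,0],"grip":0},{"slide":[0,0,0],"twist":[0,0,0],"grip":0},{"slide":[0,0,0],"twist":[0,0,0],"grip":0},{"slide":[0,0,0],"twist":[0,0,0],"grip":0},{"slide":[0,0,0],"twist":[0,0,0],"grip":0},{"slide":[0,0,0],"twist":[0,0,0],"grip":0},{"slide":[0,0,0],"twist":[0,0,0],"grip":0}]'; python3 look.py w7.png
```

```text
clock: 22.22
ee_pos: [0.5435, 0.0524, 0.123]
ee_rot: [0.978, 0.211, -0.001, -0.0]
force: [-0.6, -0.3, -0.3]
finger_gap: 0.0002
finger_force: 0.0
22.2167 [0.5435 0.0524 0.123 ] [ 0.9114  0.4116 -0.0012] [-0.0013 -0.0001 -1.    ] [-0.5772 -0.2991 -0.2628] 0.00021136562626565683
dimmer 0.58 [ 0.5794  0.0697 -0.0009] in tool mm [ 40.0197  -0.977  123.8433]
cap_near 0.57 [0.5722 0.0689 0.0671] in tool mm [33.0181 -3.2534 55.8824]
cap_far 0.6 [0.5946 0.0778 0.0676] in tool mm [57.0769 -2.1212 55.359 ]
third_line 0.97 [0.5871 0.0706 0.0506] in tool mm [47.2839  1.3822 72.3629]
```

View pics/w7.png

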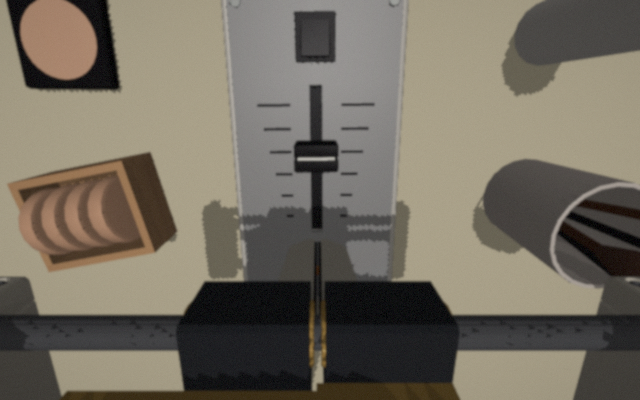

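The cap's line (316,158) belongs to the fourth pair from the off end (row 152, with parallax). The bystanders are undisturbed and the fingers are clear.

```bash
python3 -c "from bench import close_job; print(close_job())"
```

```text
the job is handed in; nothing more can be done
None
```

The lever stopped in the first, second and third clicks in turn and was left in the third, reading 48.1 mm just before I backed off; the last wrist picture agreed and showed nothing disturbed. The job is handed in, but no verdict came back.

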